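Hang the washed rack frame up to dry over its drip tray

ROBOT

A 6-joint arm with a two-finger parallel gripper is mounted at the origin on the work surface. World frame = base frame: x ahead of the robot, y to its left, z up, the work surface at z = 0. Lengths are in m, angles in rad, forces in N, time in s.
With the tool pointing down it reaches from about 0.275 to 0.825 m from the base axis. Payload 4.9 kg.
Tool frame: the origin (TCP) lies midway between the tips of the shut fingers; the grasp point (between the pads) lies 19 mm behind it (grip_point_offset is the distance from the TCP to the grasp point, in m); z points along the fingers, x is the direction in which the jaws open and shut, and the axes are right-handed (so a half turn about z gives the same grasp; the last joint's range is limited). The gripper opens to 85 mm and grips with 20 to 120 N. Pads are 22 mm wide; open, the fingers measure 114 mm over their backs; the gripper's body (76 mm by 85 mm) begins 54 mm behind the grasp point. The pads swing forward as they close: fully open they stand 13 mm farther back than shut.
Start: joints at [-1.336, 0.326, -0.193, 1.052, 0, 1.437], TCP at [0.198, -0.513, 0.231] pointing down, gripper open.
Joint ranges: [-2.65, 2.65], [-0.97, 1.79], [-1.3, 1.35], [-1.93, 2.1], [-1.47, 1.37], [-3.14, 3.14]. Speed limits (rad/s): [2.57, 2.57, 3.14, 3.14, 3.14, 3.14].

INTERFACE

Orientations are given as a rotation vector (axis times angle).
In Python, from cell import * gives the robot as it stands. Calls block until the motion is done:
- movep(position, orientation): joint-space move of the TCP to a pose.
- move_l(position, velocity=0.15, rot=None, until_force=None): straight line of the TCP; rot=None keeps the orientation; velocity is the mean speed in m/s. With until_force (N) it stops when the force on the tool has changed by that much, and returns True; else False.
- set_joints(angles): joint-space move.
- let_go() and grab(newtons=None): open the fingers fully, or close them until they stop; newtons is the grip in N (None keeps the last).
- sleep(seconds).
- ik(position, orientation): joint angles nearest the present ones, or None.
- get_state(): the state.
- grab_frame(name): name is "scene" or "top" or "wrist"; returns a dict with "img" (400x640x3 uint8, red, green, blue), "fx", "fy", "cx", "cy" (pixels), "cam_to_world" (4x4, takes a point from camera to world coordinates); the wrist camera has in their place "T_tool_cam" (4x4, takes a point from camera to tool coordinates, whose origin is the TCP and whose axes are the tool frame's). Camera axes: x right, y down, z forward; pixel columns grow to the right and rows downward; lengths in m; the calibration is good to about 2 mm. A picture is of the moment at which its call begins: read the wrist's pose just before it. There is no depth.
A pose or a line that the arm cannot do raises MotionError and nothing moves.
- sign_off(): hands the job in, once; it reports no verdict.
Trained networks look in the newest picture that a camera, given by its name, has taken for a name from the list of things; names that differ only in an ending like _2 or _b are one class to them, and where a whole thing is asked for, a point or a joint stands for the part that bears it (a point fixed in the world has none). Each returns a list of dicts, best first, with "score" (0 to 1); they miss things now and then, are a little off and sometimes report something else, mostly with a low value. They report only what shows in the picture. A call takes as long as a camera call. They do not tell look-alikes from the thing itself.
- spot_in(camera, name): "centre" ([column, row] in pixels, amid what is visible of it).
- silhouettes(camera, name): "mask" (400x640 bool, what is visible of it) and "centre" ([column, row] in pixels, amid what is visible of it).
- tip_of(camera, name): "centre" ([column, row] in pixels: a listed point, or the origin of a listed thing).
The state is a dict: "clock": time; "q": joint angles; "joint_velocities": joint speeds; "tau": joint torques, N m; "position": TCP position; "eef_rot": TCP orientation; "contact_force": force on the tool from outside, world axes, zero at the start; "wrist_torque": the same for the moment, N m; "finger_gap": opening from 0.0 (shut) to 1.0 (fully open).
Only numpy, scipy, OpenCV 4.12 (cv2) and the standard library are available. Lean on these libraries where they do the work, as an engineer would, in place of code of your own. Each camera call takes 0.05 s, during which the arm holds its last target.

TASK

Get the washed tube-rack frame drying: first slide the drip tray in under the hooks of the drying stand, centred between them, square to the stand and flat on the bench. Then lift the frame out of the wash stand by its leaning handle and hang it upright by the two ends of its top bar, one in each hook, handle still to the front; let go only once both ends are fully down in their hooks. Leave the tray in place and the other things on the bench undisturbed.

Things in the scene. Friction and masses are not known exactly. Their poses are not given: they have to be found in the camera images.
- drying_stand: Fixed drying stand, left or right of the robot, yaw within 0.25. Origin: on the bench below the midpoint of its two hooks; z up, +y to the left hook, -x its front (robot side). Hooks at y = +-88 mm; behind them a crossbar at x = 62, z = 200 mm on posts (14 mm) at y = +-130 mm; base plate x 55 to 130, y +-145 mm, 12 mm high. The bench under the hooks is free.
- hook_left (a point): Where the axis of the frame's bar lies when fully down in the left hook: stand (0, 88, 188) mm; axes as the stand. Hook: V of 8 mm round rod open upwards, centre line lowest at x = 0, z = 170, rising to the free tip at x = -16 (tip top 202 mm high) and to x = +16 mm, then level back to the crossbar.
- hook_right (a point): The same for the right hook: stand (0, -88, 188) mm.
- light_bar (a point): Middle of the light bar above and behind the hooks, part of the stand: x 15 to 65, y +-140, z 324 to 348 mm in the stand's axes. It keeps an upright gripper from the hooks: the tool must lean, its wrist towards the stand's front.
- frame: Loose steel tube-rack frame, 0.24 to 0.39 kg, 152 mm wide, 8 mm thick, under a round bar 10 mm thick, 200 mm long, ends 24 mm out past the side rails. Origin: centre of the underside; y along the bar, z up, bar axis at z = 115 mm, handle on the -x (robot) side. Starts upright in the wash stand, whose slots hold its lowest 32 mm: lift it straight up 35 mm or more.
- bar_left (a point): Point on the axis of the frame's top bar at y = +88 mm, the part that belongs in the left hook; axes as the frame.
- bar_right (a point): The same at y = -88 mm, for the right hook.
- frame_handle (a point): Grip point in the flat grey handle (40 mm wide along y, 10 mm thick) that rises from mid bar, leaning 35 deg from frame z towards -x, its end 59 mm from the bar axis. This point: 36 mm from the axis, frame (-20.6, 0, 144.5) mm; axes as the frame. Fingers close across the 10 mm and point down along the handle, 35 deg from vertical, away from the robot.
- wash_stand: Fixed white plate 90 x 150 x 10 mm with two slotted feet (slots 11 mm wide along x, feet 42 mm high, at y = +-45 mm) in which the frame starts. Origin: centre of the underside, z up, y along the slots.
- tray: Loose steel drip tray, 0.24 to 0.39 kg: open pan 84 (x) x 190 (y) x 18 mm high, 4 mm walls. Origin: centre of the pan's underside, z up. Before the pan (-x, robot side) stands an upright tab. Starts on the bench in front of the drying stand. Its place: origin at the stand's origin, axes parallel.
- tray_tab (a point): Grip point in the tray's tab, tray (-65, 0, 45) mm; axes as the tray. Tab: 12 mm thick along x, 50 mm wide along y, top 65 mm above the bench.
- jar: Bystander: amber jar, 54 mm across, 75 mm high. Origin: centre of underside.
- calculator: Bystander: black calculator 110 x 60 x 18 mm. Origin: centre of underside.
- beaker: Bystander: glass beaker, 70 mm across, 85 mm high. Origin: centre of underside.
- reagent: Bystander: white plastic bottle, 66 mm across, 160 mm high. Origin: centre of underside.
Things that resemble listed ones, but are neither listed nor needed, are in the scene too. Leave any pink look-alike of the frame alone. Leave any blue look-alike of the tray alone.

How it is judged:
By the outcome, as a careful person would: the job done as asked, in the order asked, and still so for the second after the job is handed in, with the robot touching nothing.
It also fails if it takes over 58 s, if anything falls off the work surface, if the arm or the gripper's body presses on something with over 40 N, if the wrist force passes 120 N, or if a joint passes its speed limit or range.

## Working session

There is one attempt and no reset: what is moved stays moved. The work goes in short steps, each a Python script; the robot and the scene stay as the last script left them, time stands still between calls to the robot, and variables do not carry over. Pictures are saved under pics/ and viewed, and the job is handed in when it is done.

```bash
ls; mkdir -p pics; python3 - <<'E'
from cell import *
import cv2,numpy as np
s=get_state();print(s['clock'],s['position'],s['eef_rot'],s['finger_gap'])
for n in ["scene","top","wrist"]:
    f=grab_frame(n);cv2.imwrite(f"pics/a_{n}.png",f["img"][:,:,::-1])
    print(n,f["fx"],f["cx"],f["cy"],np.round(f.get("cam_to_world",f.get("T_tool_cam")),3).tolist())
    for o in ["drying_stand","hook_left","hook_right","frame","bar_left","bar_right","frame_handle","tray","tray_tab","wash_stand","light_bar"]:
        r=tip_of(n,o);print(o,[(np.round(x["centre"]).tolist(),round(x["score"],2)) for x in r[:3]])
print(get_state()['clock'])
E
```

```text
pics
0.0 [ 0.1981293  -0.51244612  0.23049188] [-2.59014382e+00  1.77582452e+00  2.05387303e-03] 1.0021617055602026
scene 438.5059437313587 317.0290749287382 199.06456277025342 [[-0.203, 0.665, -0.718, 1.4], [0.979, 0.146, -0.141, 0.201], [0.011, -0.732, -0.681, 1.1], [0.0, 0.0, 0.0, 1.0]]
drying_stand [([388.0, 264.0], 0.57)]
hook_left [([410.0, 268.0], 0.93)]
hook_right [([342.0, 255.0], 0.68)]
frame [([246.0, 222.0], 0.65), ([234.0, 280.0], 0.62), ([453.0, 309.0], 0.54)]
bar_left [([234.0, 216.0], 0.87), ([259.0, 254.0], 0.6)]
bar_right [([194.0, 252.0], 0.78), ([243.0, 180.0], 0.62)]
frame_handle [([242.0, 192.0], 0.86), ([225.0, 240.0], 0.76), ([409.0, 266.0], 0.58)]
tray [([414.0, 213.0], 0.62), ([388.0, 262.0], 0.58), ([166.0, 248.0], 0.2)]
tray_tab [([414.0, 210.0], 0.92), ([386.0, 238.0], 0.87)]
wash_stand [([234.0, 283.0], 0.85), ([228.0, 241.0], 0.67), ([196.0, 252.0], 0.23)]
light_bar [([382.0, 229.0], 0.8), ([316.0, 237.0], 0.41)]
top 401.33145652717 319.6858546338377 196.8850657597879 [[-0.003, -0.999, 0.042, 0.406], [-1.0, 0.003, -0.004, 0.0], [0.004, -0.042, -0.999, 1.535], [0.0, 0.0, 0.0, 1.0]]
drying_stand []
hook_left [([230.0, 141.0], 0.57)]
hook_right [([280.0, 141.0], 0.75)]
frame [([387.0, 209.0], 0.69), ([373.0, 146.0], 0.53)]
bar_left [([353.0, 147.0], 0.79), ([385.0, 184.0], 0.78)]
bar_right [([402.0, 137.0], 0.84), ([393.0, 234.0], 0.54)]
frame_handle [([378.0, 147.0], 0.6), ([386.0, 208.0], 0.6)]
tray [([236.0, 263.0], 0.98), ([316.0, 170.0], 0.68), ([252.0, 190.0], 0.61)]
tray_tab [([233.0, 247.0], 0.84), ([257.0, 208.0], 0.67)]
wash_stand [([254.0, 206.0], 0.44)]
light_bar []
wrist 286.86436186608023 320.72263452735865 197.76381498957969 [[1.0, 0.0, -0.0, -0.0], [-0.0, 0.95, 0.312, -0.081], [0.0, -0.312, 0.95, -0.144], [0.0, 0.0, 0.0, 1.0]]
drying_stand []
hook_left []
hook_right []
frame []
bar_left []
bar_right []
frame_handle []
tray []
tray_tab []
wash_stand []
light_bar []
1.8
```

View pics/a_scene.png

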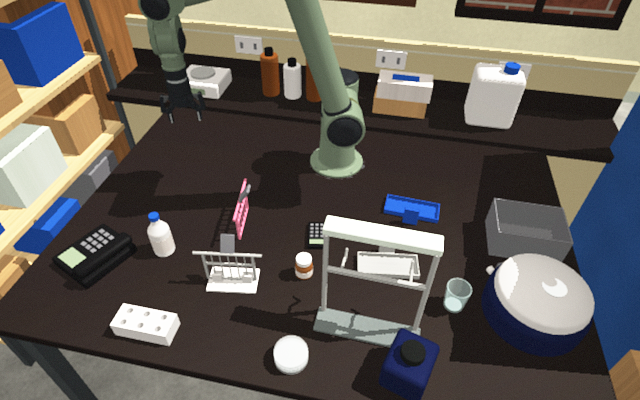

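View pics/a_top.png

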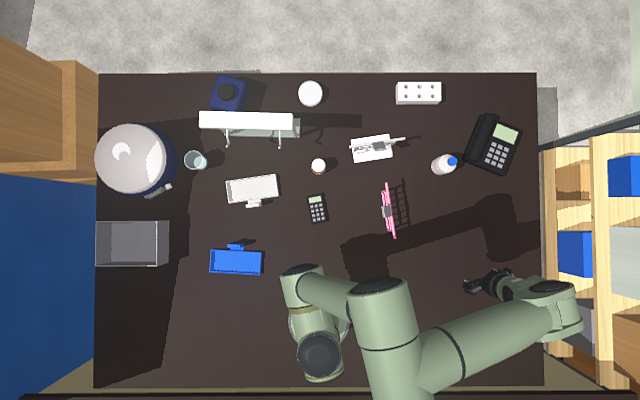

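The real frame is at about (375,147) in the top view, and the pink look-alike is at (387,209). The white tray is at (252,190), with a blue look-alike. The stand is at about (250,130).

```bash
python3 - <<'E'
import cv2
t=cv2.imread("pics/a_top.png");s=cv2.imread("pics/a_scene.png")
cv2.imwrite("pics/b1.png",cv2.resize(t[95:225,180:420],None,fx=3.3,fy=3.3,interpolation=cv2.INTER_CUBIC))
cv2.imwrite("pics/b2.png",cv2.resize(s[170:350,180:450],None,fx=2.9,fy=2.9,interpolation=cv2.INTER_CUBIC))
E
```

```text
(no output)
```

View pics/b1.png

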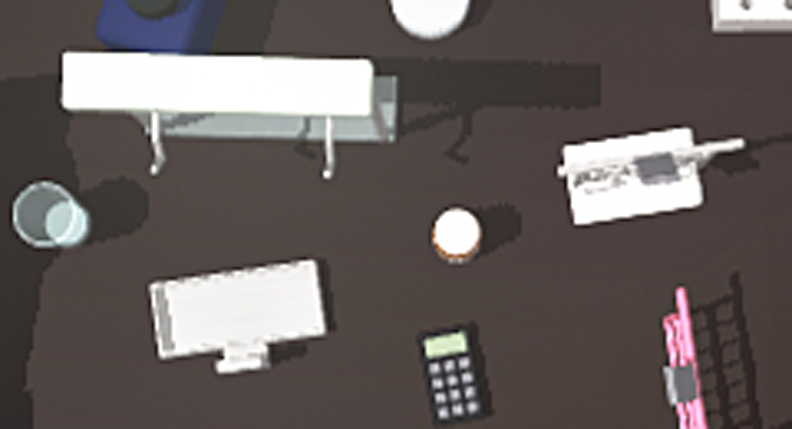

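View pics/b2.png

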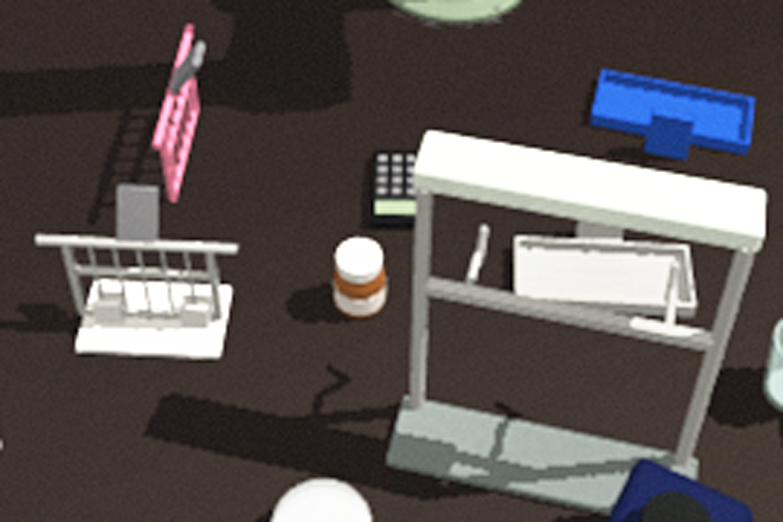

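```bash
cat > h.py <<'E'
import numpy as np,cv2
from scipy.spatial.transform import Rotation as R
from scipy.optimize import least_squares
def proj(P,K,T):  # T cam_to_world
    fx,fy,cx,cy=K
    p=(np.asarray(P)-T[:3,3])@T[:3,:3]
    return np.stack([fx*p[:,0]/p[:,2]+cx,fy*p[:,1]/p[:,2]+cy],1)
def place(P,q):
    c,s=np.cos(q[2]),np.sin(q[2]);P=np.asarray(P,float)/1000
    return np.stack([q[0]+c*P[:,0]-s*P[:,1],q[1]+s*P[:,0]+c*P[:,1],P[:,2]],1)
def fit(obs,q0,views):
    # obs: list (view, P(mm), pix)
    def res(q):
        r=[]
        for v,P,u in obs: r.append((proj(place([P],q),*views[v])[0]-u))
        return np.concatenate(r)
    s=least_squares(res,q0,loss="soft_l1")
    return s.x,np.round(res(s.x).reshape(-1,2),1)
def view(f,T=None):
    return ((f["fx"],f["fy"],f["cx"],f["cy"]),np.array(f["cam_to_world"]) if T is None else T)
def toolT(s):
    T=np.eye(4);T[:3,:3]=R.from_rotvec(s["eef_rot"]).as_matrix();T[:3,3]=s["position"];return T
def box(x0,x1,y0,y1,z0,z1):
    c=[(x,y,z) for x in(x0,x1) for y in(y0,y1) for z in(z0,z1)]
    e=[(a,b) for i,a in enumerate(c) for b in c[i+1:] if sum(p!=q for p,q in zip(a,b))==1]
    return e
STAND=box(15,65,-140,140,324,348)+box(55,130,-145,145,0,12)
for y in(88,-88): STAND+=[((-16,y,198),(0,y,170)),((0,y,170),(16,y,198)),((16,y,198),(62,y,200))]
STAND+=[((62,-130,200),(62,130,200)),((62,130,0),(62,130,324)),((62,-130,0),(62,-130,324))]
TRAY=box(-42,42,-95,95,0,18)+box(-71,-59,-25,25,18,65)
n=np.array([np.cos(np.radians(35)),0,np.sin(np.radians(35))])*5;h=np.array([-.5736,0,.8192])
def hp(d,y,s): return tuple(np.array([0,y,115])+h*d+s*n)
FRAME=[((0,-100,115),(0,100,115)),((0,-76,0),(0,76,0)),((0,-76,0),(0,-76,115)),((0,76,0),(0,76,115))]
for s in(1,-1): FRAME+=[(hp(5,-20,s),hp(59,-20,s)),(hp(59,-20,s),hp(59,20,s)),(hp(59,20,s),hp(5,20,s))]
WASH=box(-45,45,-75,75,0,10)
def draw(img,v,segs,q,col):
    for a,b in segs:
        T=v[1];w=place([a,b],q)
        if ((w-T[:3,3])@T[:3,2]<0.02).any(): continue
        p=proj(w,*v);
        if np.abs(p).max()>5000: continue
        cv2.line(img,*[tuple(int(round(z*16)) for z in x) for x in p],col,1,cv2.LINE_AA,4)
E
cat > fit1.py <<'E'
from h import *
from cell import *
V={n:view(grab_frame(n)) for n in("top","scene")}
def t(a,b): return np.array([180+(a+.5)/3.3-.5,95+(b+.5)/3.3-.5])
def s(a,b): return np.array([180+(a+.5)/2.9-.5,170+(b+.5)/2.9-.5])
st=[("top",(65,140,348),t(65,52)),("top",(65,-140,348),t(372,60)),("top",(-16,88,200),t(155,172)),("top",(-16,-88,200),t(328,175)),
("scene",(15,-140,348),s(430,131)),("scene",(15,140,348),s(766,190)),("scene",(65,-140,324),s(415,187)),("scene",(65,140,324),s(755,247)),("scene",(130,-145,0),s(388,462)),("scene",(55,-145,12),s(410,400)),("scene",(-16,-88,200),s(485,228)),("scene",(-16,88,200),s(676,262))]
fr=[("top",(0,100,115),t(560,172)),("top",(0,-100,115),t(743,145)),("scene",(0,-100,115),s(38,240)),("scene",(0,100,115),s(237,249)),("scene",hp(59,-20,0),s(118,184)),("scene",hp(59,20,0),s(158,184))]
wa=[("top",(-45,75,10),t(577,224)),("top",(-45,-75,10),t(702,207)),("top",(45,-75,10),t(690,128)),("scene",(45,-75,0),s(77,355)),("scene",(45,75,0),s(222,358)),("scene",(-45,75,10),s(232,285))]
tr=[("top",(42,95,18),t(150,283)),("top",(42,-95,18),t(318,260)),("top",(-42,-95,18),t(327,332)),("top",(-42,95,18),t(161,357)),("top",(-71,25,65),t(217,373)),("top",(-71,-25,65),t(269,366)),
("scene",(-42,-95,18),s(515,236)),("scene",(-42,95,18),s(690,245)),("scene",(42,95,0),s(695,314)),("scene",(42,-95,0),s(514,303))]
Q={}
for k,o,q0 in(("stand",st,(.6,.25,0)),("frame",fr,(.57,-.2,.15)),("wash",wa,(.57,-.2,.15)),("tray",tr,(.43,.25,.13))):
    Q[k],r=fit(o,q0,V);print(k,np.round(Q[k],4),r.tolist())
import json;json.dump({k:list(v) for k,v in Q.items()},open("Q.json","w"))
E
python3 fit1.py
```

```text
stand [ 0.6437  0.2187 -0.0293] [[-1.0, 0.8], [-0.2, 1.0], [-0.5, 0.2], [-0.3, 0.7], [-1.2, -0.9], [0.5, -0.6], [-0.8, 1.3], [1.6, 2.6], [-0.6, 1.6], [-2.0, -1.9], [-0.2, 0.1], [-0.1, 0.7]]
frame [ 0.6473 -0.2109  0.1544] [[0.1, 3.4], [0.0, 2.8], [-0.0, 0.2], [-0.0, 0.3], [-0.1, 0.9], [-0.1, 1.5]]
wash [ 0.654  -0.2032  0.1703] [[-0.6, 1.1], [0.1, -0.5], [-0.5, 0.4], [-0.4, -0.0], [-0.3, 0.7], [-0.1, -0.3]]
tray [0.502  0.2514 0.1455] [[0.2, 0.9], [-1.1, 0.5], [-0.6, 0.6], [-0.1, 0.4], [0.1, 0.2], [-2.1, 0.3], [-0.4, 0.4], [-1.2, 0.4], [-1.0, 1.4], [-0.3, 1.9]]
```

```bash
cat >> h.py <<'E'
def ori(z,x):
    z=np.array(z,float);z/=np.linalg.norm(z);x=np.array(x,float);x=x-z*(x@z);x/=np.linalg.norm(x)
    return R.from_matrix(np.stack([x,np.cross(z,x),z],1)).as_rotvec()
def snap(name,tag,Q=None):
    from cell import get_state,grab_frame
    s=get_state();f=grab_frame(name)
    v=view(f,toolT(s)@np.array(f["T_tool_cam"]) if name=="wrist" else None)
    im=f["img"][:,:,::-1].copy();cv2.imwrite(f"pics/{tag}.png",im)
    np.savez(f"pics/{tag}.npz",K=v[0],T=v[1])
    return im,v
E
python3 - <<'E'
from h import *;from cell import *
a=np.radians(25)
p=[.38,.2,.33];o=ori([np.sin(a),0,-np.cos(a)],[0,1,0])
print(ik(p,o));t=get_state()['clock'];movep(p,o);print(get_state()['clock']-t)
snap("wrist","c1")
for k in ["hook_left","hook_right","tray_tab","tray","light_bar"]:
    print(k,[(np.round(x["centre"],1).tolist(),round(x["score"],2)) for x in tip_of("wrist",k)[:2]])
print(get_state()['clock'])
E
```

```text
[ 0.44046117 -0.25135378 -0.64127322  0.78171895 -0.18117566  0.40371801]
2.6167000000000002
hook_left [([391.1, 281.5], 0.86)]
hook_right [([273.2, 279.3], 0.74)]
tray_tab [([347.3, 108.0], 0.57)]
tray [([350.6, 133.9], 0.77), ([39.8, 256.7], 0.71)]
light_bar []
4.8167
```

View pics/c1.png

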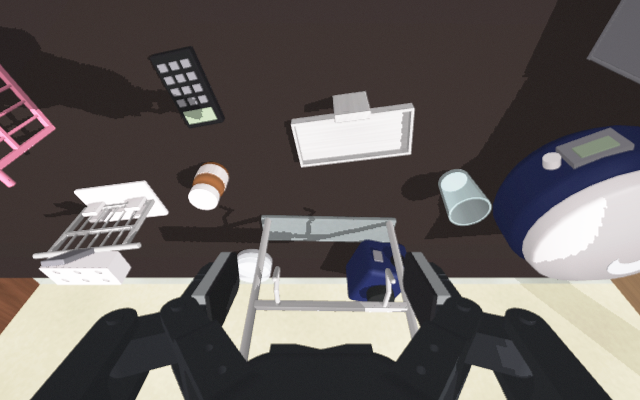

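The wrist view shows the tray (350,135), the stand with both hooks (277,285 and 389,285), and the frame on the left. I'll overlay the fitted models next.

```bash
cat > ov.py <<'E'
from h import *;import json,sys
def place(P,q):
    c,s=np.cos(q[2]),np.sin(q[2]);P=np.asarray(P,float)/1000
    return np.stack([q[0]+c*P[:,0]-s*P[:,1],q[1]+s*P[:,0]+c*P[:,1],P[:,2]+(q[3] if len(q)>3 else 0)],1)
import h;h.place=place
def overlay(tag,out,crop,sc,Q):
    d=np.load(f"pics/{tag}.npz");v=(d["K"],d["T"])
    im=cv2.imread(f"pics/{tag}.png");x0,x1,y0,y1=crop
    im=cv2.resize(im[y0:y1,x0:x1],None,fx=sc,fy=sc,interpolation=cv2.INTER_CUBIC)
    K=np.array([v[0][0]*sc,v[0][1]*sc,(v[0][2]+.5-x0)*sc-.5,(v[0][3]+.5-y0)*sc-.5])
    for k,m,c in(("stand",STAND,(0,0,255)),("tray",TRAY,(0,255,0)),("frame",FRAME,(255,0,255)),("wash",WASH,(255,128,0))):
        if k in Q: draw(im,(K,v[1]),m,Q[k],c)
    cv2.imwrite(f"pics/{out}.png",im)
E
python3 - <<'E'
from ov import *
Q=json.load(open("Q.json"));Q["frame"]=Q["frame"]+[.01]
overlay("c1","d1",(230,430,80,320),2.5,Q)
overlay("c1","d2",(30,180,170,290),5,Q)
E
```

```text
(no output)
```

View pics/d1.png

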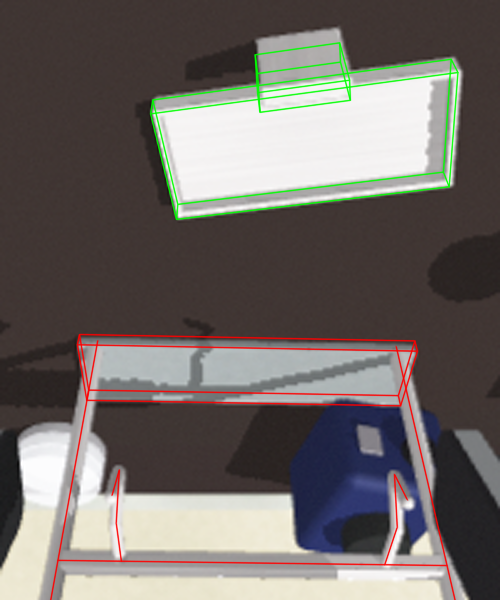

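View pics/d2.png

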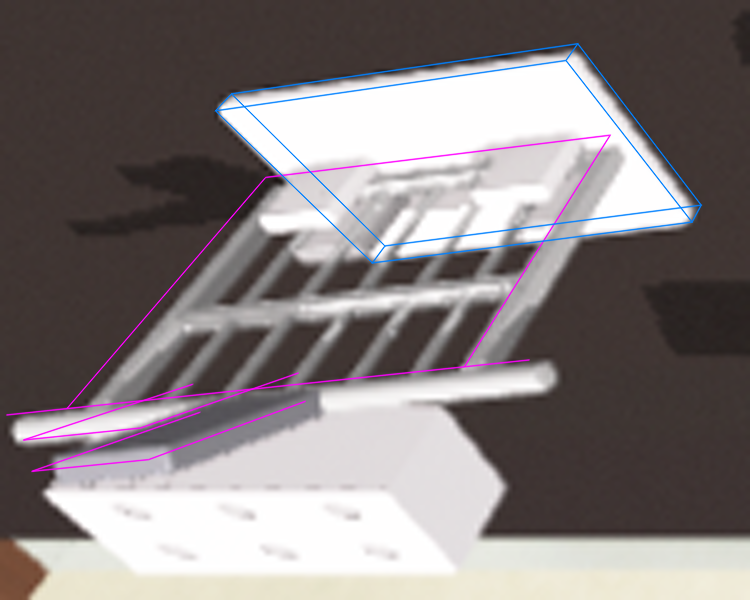

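```bash
cat > fit2.py <<'E'
from ov import *
exec(open("fit1.py").read().split("Q={}")[0].replace("from h import *","").replace("V={n:view(grab_frame(n)) for n in(\"top\",\"scene\")}","V={}"))
for n in("top","scene"): V[n]=view(grab_frame(n))
d=np.load("pics/c1.npz");V["w"]=(d["K"],d["T"])
def a(x,y): return np.array([230+(x+.5)/2.5-.5,80+(y+.5)/2.5-.5])
def b(x,y): return np.array([30+(x+.5)/5-.5,170+(y+.5)/5-.5])
tr+=[("w",(-42,-95,18),a(152,98)),("w",(-42,95,18),a(459,58)),("w",(42,95,0),a(452,187)),("w",(42,-95,0),a(178,219)),("w",(-71,-25,65),a(255,40)),("w",(-71,25,65),a(339,28))]
st+=[("w",(55,-145,12),a(78,335)),("w",(55,145,12),a(415,341)),("w",(130,-145,12),a(85,402)),("w",(-16,-88,201),a(119,468)),("w",(-16,88,201),a(394,474)),("w",(62,-88,200),a(121,565)),("w",(62,88,200),a(386,569))]
fr+=[("w",(0,-100,115),b(17,432)),("w",(0,100,115),b(551,377)),("w",hp(59,-20,0),b(57,472)),("w",hp(59,20,0),b(170,464))]
wa+=[("w",(-45,-75,10),b(218,110)),("w",(-45,75,10),b(577,46)),("w",(45,75,10),b(697,218))]
Q={}
def fit(obs,q0):
    def res(q): return np.concatenate([proj(place([P],q),*V[v])[0]-u for v,P,u in obs])
    s=least_squares(res,q0,loss="soft_l1");return s.x,res(s.x).reshape(-1,2)
for k,o,q0 in(("stand",st,(.64,.22,0)),("frame",fr,(.65,-.2,.15,.01)),("wash",wa,(.65,-.2,.15)),("tray",tr,(.5,.25,.13))):
    Q[k],r=fit(o,q0);print(k,np.round(Q[k],4),[(x[0],np.round(y,1).tolist()) for x,y in zip(o,r)])
json.dump({k:list(v) for k,v in Q.items()},open("Q.json","w"))
overlay("c1","e1",(230,430,80,320),2.5,Q)
overlay("c1","e2",(30,180,170,290),5,Q)
E
python3 fit2.py
```

```text
stand [ 0.6428  0.2187 -0.0283] [('top', [-1.0, 1.2]), ('top', [-0.3, 1.2]), ('top', [-0.5, 0.4]), ('top', [-0.3, 0.9]), ('scene', [-1.2, -1.1]), ('scene', [0.5, -0.9]), ('scene', [-0.8, 1.1]), ('scene', [1.6, 2.3]), ('scene', [-0.5, 1.4]), ('scene', [-1.9, -2.1]), ('scene', [-0.2, -0.1]), ('scene', [-0.1, 0.4]), ('w', [-0.5, 3.5]), ('w', [0.9, 3.6]), ('w', [0.5, -1.1]), ('w', [-3.3, 12.3]), ('w', [5.6, 11.7]), ('w', [-0.1, -1.9]), ('w', [-0.6, -2.2])]
frame [ 0.6548 -0.2071  0.1405  0.0119] [('top', [-0.8, 0.4]), ('top', [-0.3, 0.5]), ('scene', [-0.4, -0.6]), ('scene', [0.1, 0.2]), ('scene', [-0.2, 0.1]), ('scene', [-0.0, 0.9]), ('w', [1.5, -0.6]), ('w', [-0.2, 0.6]), ('w', [-0.9, 0.3]), ('w', [-0.0, -0.2])]
wash [ 0.6536 -0.2017  0.1704] [('top', [-1.0, 1.2]), ('top', [-0.3, -0.4]), ('top', [-0.9, 0.5]), ('scene', [0.1, -0.1]), ('scene', [0.2, 0.6]), ('scene', [0.4, -0.3]), ('w', [0.0, -0.1]), ('w', [-1.6, 2.6]), ('w', [-0.5, 0.6])]
tray [0.4968 0.2516 0.1595] [('top', [0.0, 2.7]), ('top', [-1.3, 1.6]), ('top', [-0.6, 1.6]), ('top', [0.1, 2.1]), ('top', [0.3, 1.7]), ('top', [-1.9, 1.6]), ('scene', [-0.3, -0.5]), ('scene', [-1.3, -1.1]), ('scene', [-0.7, -0.2]), ('scene', [0.2, 0.9]), ('w', [-1.1, 3.9]), ('w', [-0.1, 1.5]), ('w', [-2.5, -9.4]), ('w', [0.1, -7.9]), ('w', [0.4, 17.6]), ('w', [3.9, 16.8])]
```

View pics/e1.png

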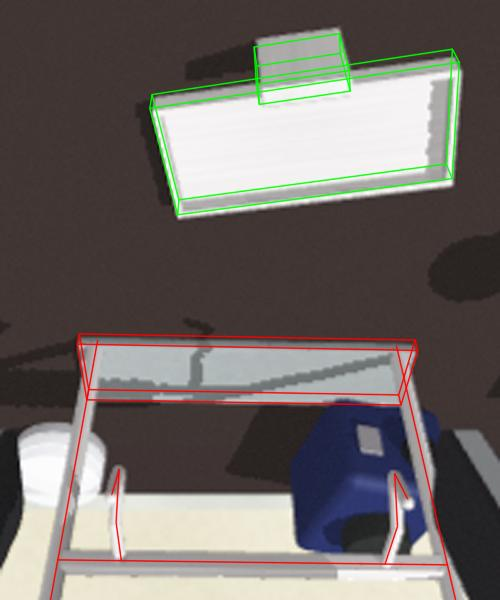

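View pics/e2.png

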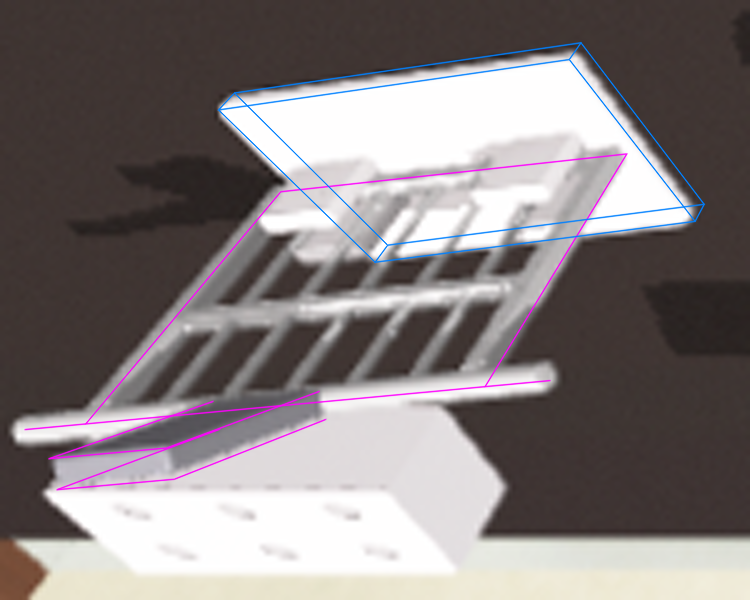

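```bash
sed -i 's/,("w",(-71,-25,65),a(255,40)),("w",(-71,25,65),a(339,28))//; s/("w",(-16,-88,201),a(119,468)),("w",(-16,88,201),a(394,474)),//' fit2.py; python3 fit2.py | cut -c1-60; python3 - <<'E'
from h import *;from cell import *;import json
Q=json.load(open("Q.json"));q=Q["tray"]
tab=place([(-65,0,50)],q)[0];S=Q["stand"];g=place([(-65,0,50)],S)[0]
for sg in(1,-1):
    def o(y): return ori([0,0,-1],[sg*np.cos(y),sg*np.sin(y),0])
    for p,y in((tab+[0,0,.1],q[2]),(tab-[0,0,.019],q[2]),(g-[0,0,.019],S[2])):
        j=ik(p,o(y));print(sg,None if j is None else np.round(j,2))
    # frame
    for k,dz in(("frame",0),("frame",.15),("stand",.073),("stand",.11)):
        P=place([(-20.6+.5736*-0,0,144.5)],Q[k])[0]+[0,0,dz]; c,s=np.cos(Q[k][2]),np.sin(Q[k][2])
        z=np.array([.5736*c,.5736*s,-.8192]);x=np.array([.8192*c,.8192*s,.5736])*sg
        j=ik(P+z*.019,ori(z,x));print(k,None if j is None else np.round(j,2))
sg=1;y=q[2]
p=np.array([tab[0]-.0,tab[1],.17]);movep(p,ori([0,0,-1],[np.cos(y),np.sin(y),0]))
snap("wrist","f1");print(get_state()["clock"])
E
```

```text
stand [ 0.6438  0.2187 -0.0285] [('top', [-1.0, 0.9]), ('top
frame [ 0.6548 -0.2071  0.1405  0.0119] [('top', [-0.8, 0.4]
wash [ 0.6536 -0.2017  0.1704] [('top', [-1.0, 1.2]), ('top'
tray [0.5011 0.2523 0.1483] [('top', [-0.1, 1.2]), ('top', [
1 [ 0.36  0.31 -0.44  0.82  0.    1.78]
1 [ 0.36  0.47 -0.57  0.53  0.    1.78]
1 [ 0.24  0.64 -0.24  0.69 -0.    1.84]
frame [-0.6   0.39 -0.61  0.09  0.4   0.93]
frame [-0.6   0.2  -0.42  0.47  0.4   0.93]
stand [ 0.31  0.25 -0.6   0.14 -0.19  1.85]
stand [ 0.31  0.2  -0.55  0.24 -0.19  1.85]
-1 [ 0.36  0.31 -0.44  0.82  0.   -1.36]
-1 [ 0.36  0.47 -0.57  0.53  0.   -1.36]
-1 [ 0.24  0.64 -0.24  0.69 -0.   -1.3 ]
frame [-0.6   0.39 -0.61  0.09  0.4  -2.21]
frame [-0.6   0.2  -0.42  0.47  0.4  -2.21]
stand [ 0.31  0.25 -0.6   0.14 -0.19 -1.29]
stand [ 0.31  0.2  -0.55  0.24 -0.19 -1.29]
6.3167
```

View pics/f1.png

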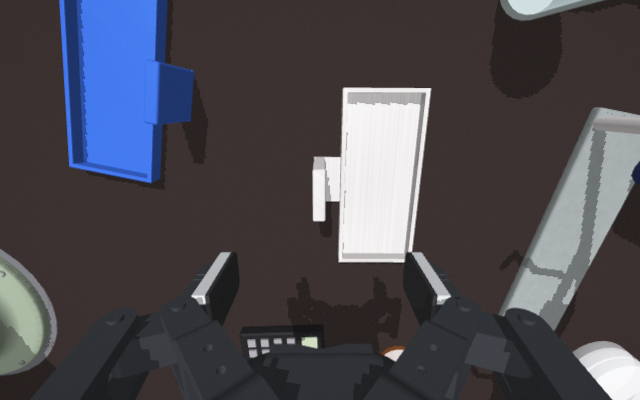

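```bash
python3 - <<'E'
from ov import *
Q=json.load(open("Q.json"))
overlay("f1","g1",(280,640,60,360),2.2,Q)
E
```

```text
(no output)
```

View pics/g1.png

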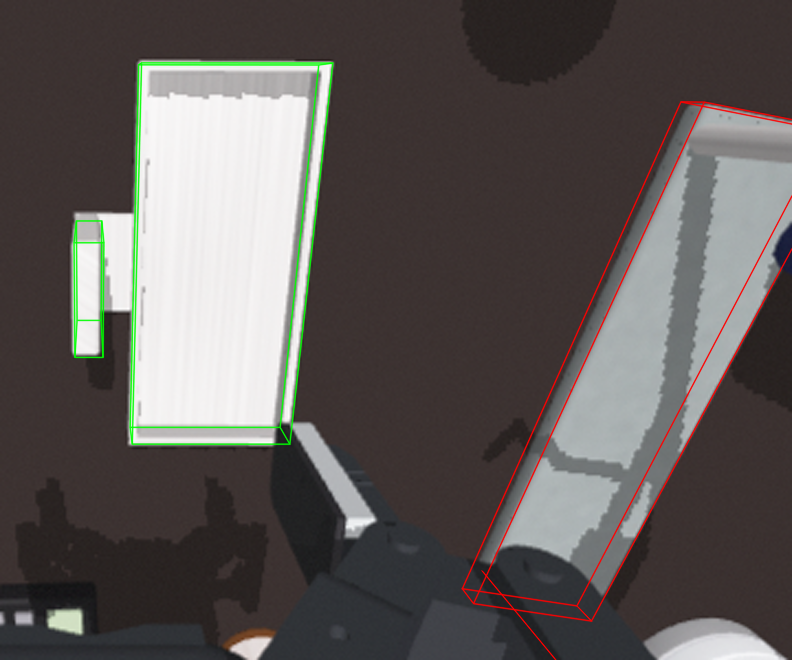

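Models match the picture to about 1 px, so I'll grasp the tab.

```bash
python3 - <<'E'
from h import *;from cell import *;import json
Q=json.load(open("Q.json"));q=Q["tray"];y=q[2]
tab=place([(-65,0,50)],q)[0]
t=tab-[0,0,.019]
move_l(t.tolist(),.12);
grab(40)
s=get_state();print(s["clock"],s["finger_gap"],s["position"],t,s["contact_force"])
snap("wrist","i1")
E
python3 - <<'E'
import sys;sys.path.insert(0,".")
from ov import *
Q=json.load(open("Q.json"))
overlay("i1","i2",(180,640,0,300),1.7,Q)
E
```

```text
8.2833 0.13853136064922975 [0.43670246 0.24267736 0.03113066] [0.43685419 0.24270393 0.031     ] [-1.19289201 -1.15348444  2.77699622]
```

View pics/i2.png

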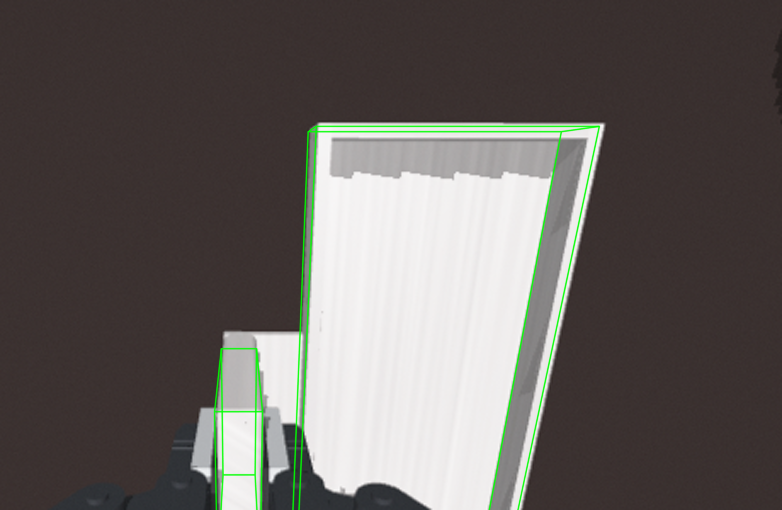

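```bash
python3 - <<'E'
from h import *;from cell import *;import json
Q=json.load(open("Q.json"));S=Q["stand"];y=S[2]
o=ori([0,0,-1],[np.cos(y),np.sin(y),0])
z=get_state()["position"][2]
a=place([(-155,0,0)],S)[0];b=place([(-65,0,0)],S)[0];a[2]=b[2]=z
move_l(a.tolist(),.08,o);s=get_state();print(s["clock"],s["contact_force"])
move_l(b.tolist(),.08);s=get_state();print(s["clock"],s["position"],b,s["contact_force"])
snap("wrist","j1");snap("top","j2");snap("scene","j3")
Q["tray"]=S
json.dump(Q,open("Q.json","w"))
import ov
ov.overlay("j1","j1o",(180,640,0,340),1.7,Q)
ov.overlay("j3","j3o",(300,460,200,350),3.8,Q)
E
```

```text
9.175 [ 2.44905124 -0.12596157  0.42542201]
10.45 [0.57756077 0.2208153  0.03112988] [0.57884748 0.22057976 0.03112613] [-3.90234051  0.51820196  5.79092127]
```

View pics/j1o.png

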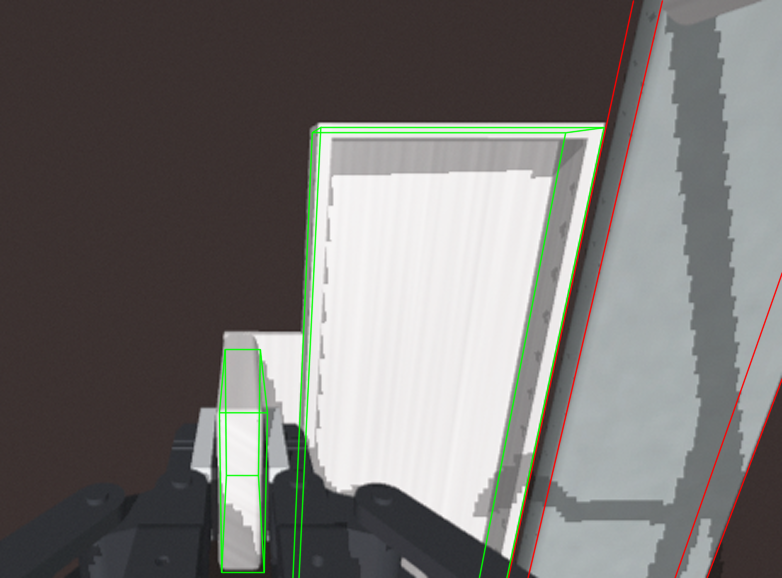

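View pics/j3o.png

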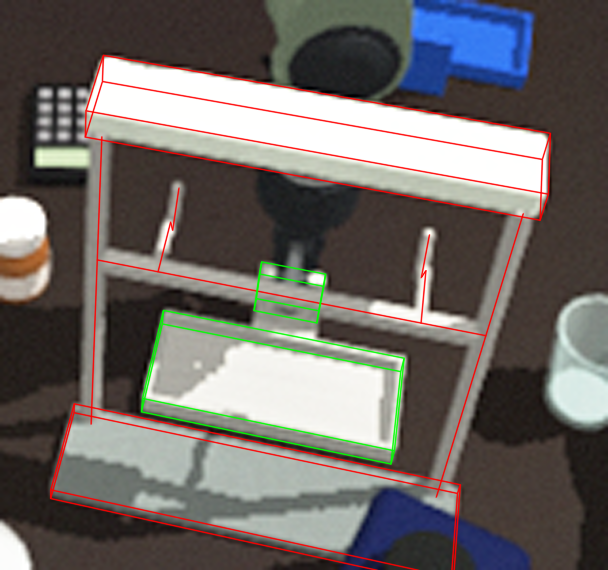

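```bash
python3 - <<'E'
from ov import *
Q=json.load(open("Q.json"));d=np.load("pics/j1.npz");s=proj(place([(42,y,0) for y in(95,0,-20)]+[(42,y,18) for y in(95,0,-20)]+[(55,y,0) for y in(95,0,-20)]+[(55,y,12) for y in(95,0,-20)],Q["stand"]),d["K"],d["T"])
print(s.round(1).tolist())
overlay("j1","j1p",(450,610,40,340),1,{})
im=cv2.imread("pics/j1.png")[60:260,460:620];cv2.imwrite("pics/j1p.png",cv2.resize(im,None,fx=3,fy=3,interpolation=cv2.INTER_NEAREST))
im=cv2.resize(cv2.imread("pics/j2.png")[90:220,180:320],None,fx=4,fy=4,interpolation=cv2.INTER_CUBIC);cv2.imwrite("pics/j2p.png",im)
E
```

```text
[[512.2, 77.6], [482.4, 231.5], [477.3, 258.0], [534.8, 74.6], [498.3, 244.1], [492.1, 272.6], [535.3, 77.6], [501.9, 231.5], [496.2, 258.0], [551.5, 75.7], [513.4, 239.6], [506.9, 267.5]]
```

View pics/j1p.png

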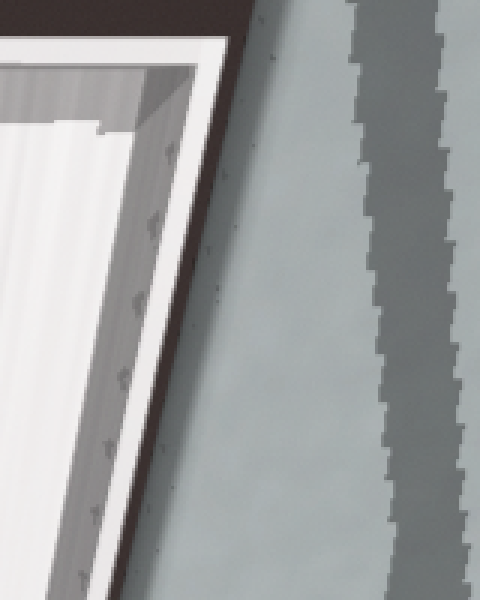

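View pics/j2p.png

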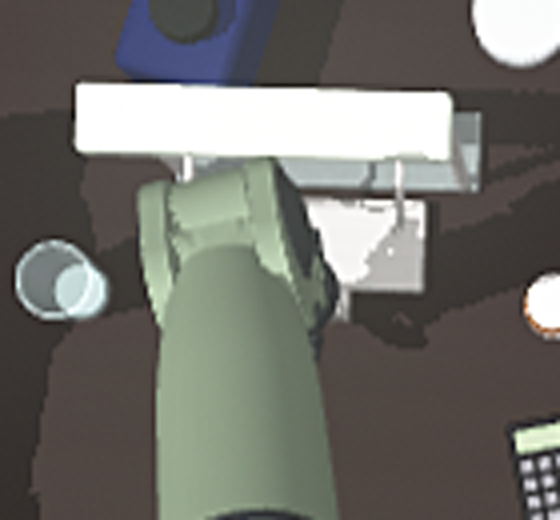

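```bash
python3 - <<'E'
from h import *;from cell import *;import json
Q=json.load(open("Q.json"));S=Q["stand"]
b=place([(-63.2,-.3,0)],S)[0];b[2]=get_state()["position"][2]
move_l(b.tolist(),.03);s=get_state();print(s["clock"],s["position"],b,s["contact_force"])
let_go()
b[2]=.15;move_l(b.tolist(),.2)
# back out to viewing pose
a=np.radians(25);y=S[2]
u=np.array([np.cos(y),np.sin(y),0])
v=np.array([-np.sin(y),np.cos(y),0])
p=b-u*.12;p[2]=.30
o=ori(u*np.sin(a)-np.array([0,0,np.cos(a)]),-v*-1)
movep(p.tolist(),o);snap("wrist","k1");snap("top","k2");print(get_state()["clock"])
import ov
ov.overlay("k1","k1o",(200,460,100,380),2.1,Q)
ov.overlay("k2","k2o",(180,320,90,220),4.4,Q)
E
```

```text
10.85 [0.57958409 0.22047094 0.03113788] [0.5806382  0.22022858 0.03115283] [-3.92059827  0.33465911  5.70232546]
13.6917
```

View pics/k1o.png

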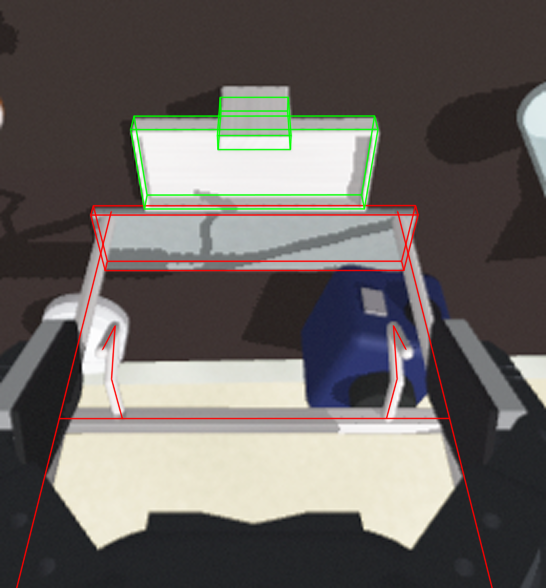

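View pics/k2o.png

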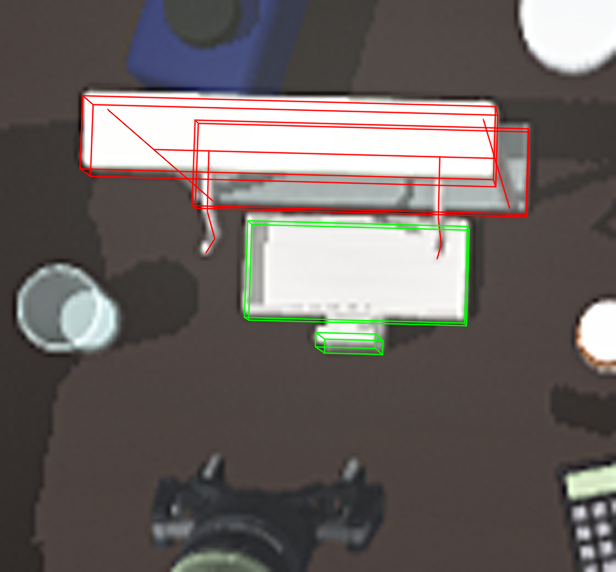

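View pics/k1.png

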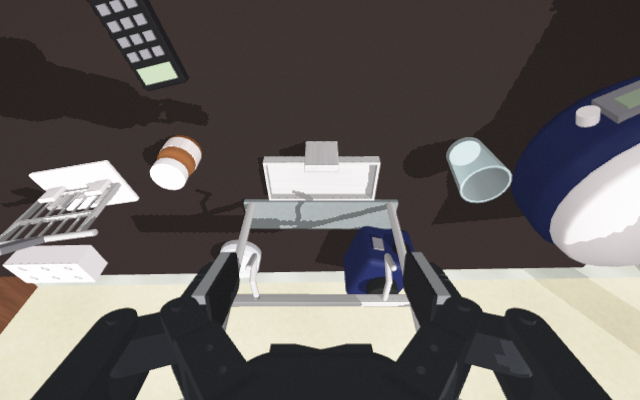

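```bash
python3 - <<'E'
from ov import *
Q=json.load(open("Q.json"))
d=np.load("pics/k2.npz");P=[(42,95,18),(42,-95,18),(-42,-95,18),(-42,95,18),(55,-145,12),(55,-145,0),(130,-145,12),(-16,88,202),(-16,-88,202),(65,140,348),(65,-140,348),(15,140,324),(15,-140,324)]
for p,u in zip(P,proj(place(P,Q["stand"]),d["K"],d["T"])): print(p,((u+.5-[190,105])*6-.5).round().tolist())
im=cv2.imread("pics/k2.png")[105:180,190:310];cv2.imwrite("pics/k2z.png",cv2.resize(im,None,fx=6,fy=6,interpolation=cv2.INTER_NEAREST))
E
```

```text
(42, 95, 18) [277.0, 211.0]
(42, -95, 18) [577.0, 218.0]
(-42, -95, 18) [573.0, 350.0]
(-42, 95, 18) [273.0, 342.0]
(55, -145, 12) [657.0, 202.0]
(55, -145, 0) [658.0, 205.0]
(130, -145, 12) [660.0, 85.0]
(-16, 88, 202) [219.0, 253.0]
(-16, -88, 202) [535.0, 262.0]
(65, 140, 348) [52.0, 40.0]
(65, -140, 348) [615.0, 55.0]
(15, 140, 324) [63.0, 150.0]
(15, -140, 324) [616.0, 164.0]
```

View pics/k2z.png

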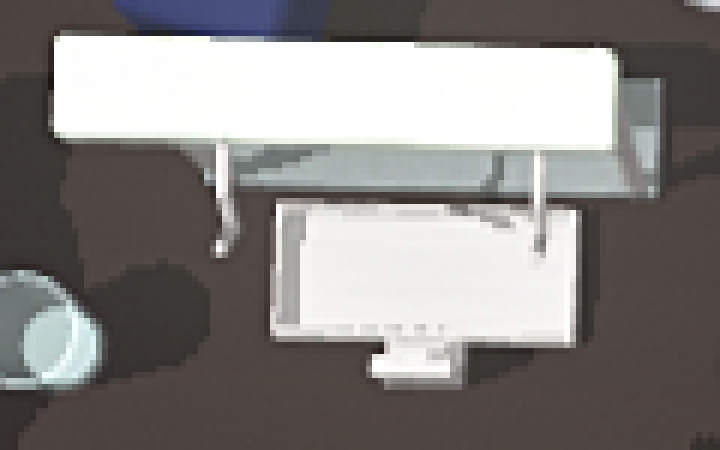

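Tray and stand shift together (about +3 mm) in the top view, so the tray is within about 1 mm of centred and square. Next, the frame.

```bash
cat > fg.py <<'E'
from h import *
import ov
from cell import *
import json
def gpose(q,zf,back=0.,dxyz=(0,0,0)):
    """tool pose gripping handle of frame at pose q (x,y,yaw), underside z=zf"""
    c,s=np.cos(q[2]),np.sin(q[2])
    z=np.array([.5736*c,.5736*s,-.8192]);x=np.array([.8192*c,.8192*s,.5736])
    P=np.array([q[0]-.0206*c,q[1]-.0206*s,.1445+zf])+dxyz
    return (P+z*(.019-back)).tolist(),ori(z,x)
E
python3 - <<'E'
from fg import *
Q=json.load(open("Q.json"));q=Q["frame"]
p,o=gpose(q,q[3],.11)
m=[.5,0,.33];movep(m,ori([.3,0,-1],[1,0,.3]));movep(p,o)
snap("wrist","l1");print(get_state()["clock"])
for k in ["frame_handle","bar_left","bar_right"]:
    print(k,[(np.round(x["centre"],1).tolist(),round(x["score"],2)) for x in tip_of("wrist",k)[:2]])
ov.overlay("l1","l1o",(160,480,0,300),2,Q)
E
```

```text
15.675
frame_handle [([318.0, 203.3], 0.56)]
bar_left [([317.3, 97.8], 0.92), ([134.4, 241.7], 0.57)]
bar_right [([317.5, 270.6], 0.56), ([319.2, 204.3], 0.37)]
```

View pics/l1o.png

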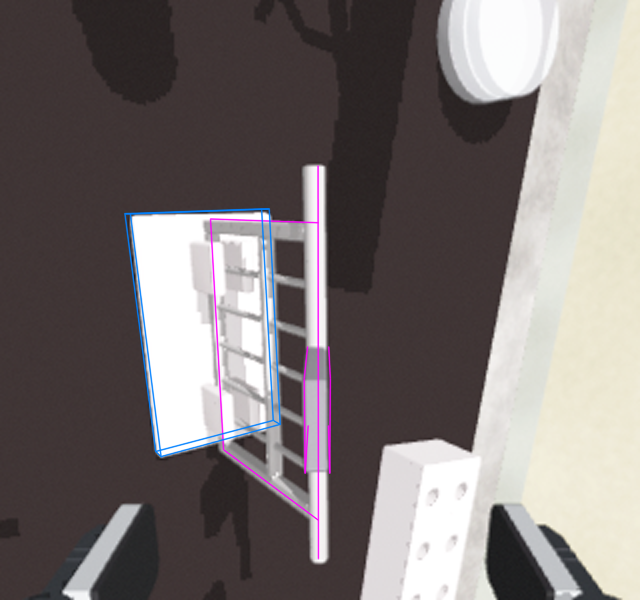

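View pics/l1.png

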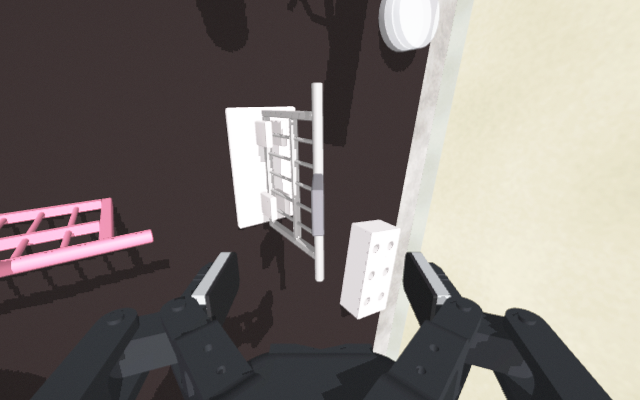

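```bash
python3 - <<'E'
from fg import *
Q=json.load(open("Q.json"));q=Q["frame"]=[.6541,-.2071,.152,.011]
json.dump(Q,open("Q.json","w"))
p,o=gpose(q,q[3])
p2,_=gpose(q,q[3],.05);move_l(p2,.15,o)
hit=move_l(p,.06,o,until_force=12);print("hit",hit)
s=get_state();print(s["clock"],s["position"],p,s["contact_force"])
grab(80);s=get_state();print(s["clock"],s["finger_gap"],s["contact_force"],s["wrist_torque"])
snap("wrist","m1")
E
```

```text
hit False
17.3583 [ 0.64456598 -0.20862825  0.14007793] [0.6445102572716512, -0.20856897139661806, 0.1399352] [ 0.27993603 -0.65470162  0.16500669]
18.0333 0.10536786606638253 [-1.15496493 -0.20310472  0.85501656] [-0.1418829   0.6660588   0.00347296]
```

View pics/m1.png

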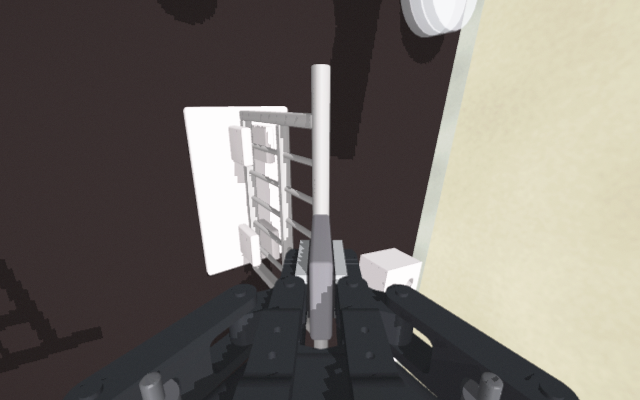

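Gripped across the handle, with the gap matching 10 mm. Now I'll lift straight up.

```bash
python3 - <<'E'
from fg import *
Q=json.load(open("Q.json"))
p=get_state()["position"].copy();
p1=p+[0,0,.05];move_l(p1.tolist(),.06);s=get_state();print(s["clock"],s["contact_force"],s["wrist_torque"])
p2=p+[0,0,.17];move_l(p2.tolist(),.15)
sleep(.3);s=get_state();print(s["clock"],s["contact_force"],s["wrist_torque"],s["finger_gap"],s["position"])
snap("wrist","n1");snap("scene","n3")
Q["frame"][3]+=.17
ov.overlay("n1","n1o",(160,480,30,370),1.75,Q)
ov.overlay("n3","n3o",(150,320,120,320),2.9,Q)
json.dump(Q,open("Q.json","w"))
E
```

```text
19.0667 [-0.76409804  0.19588661 -2.14254658] [-0.12330693  0.86298571  0.01339519]
20.3167 [-0.24761896 -0.242756   -1.94315009] [-0.1096112   0.86860354  0.02209665] 0.10634601672655183 [ 0.64426984 -0.2084921   0.30918524]
```

View pics/n1o.png

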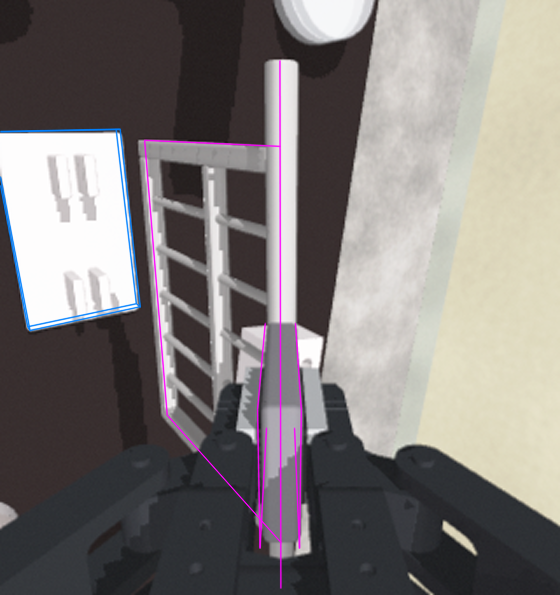

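View pics/n3o.png

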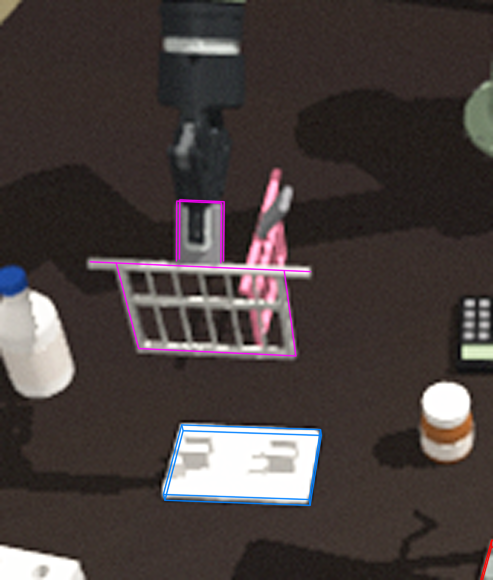

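Frame in hand matches the model closely. Carrying it to the front of the stand.

```bash
python3 - <<'E'
from fg import *
Q=json.load(open("Q.json"));S=list(Q["stand"]);S[0]+=.002;q=Q["frame"]
def at(dx,zf,dy=0):
    w=place([(dx,dy,0)],S)[0];return gpose([w[0],w[1],S[2]],zf)
p,o=gpose([.52,-.2,q[2]],.19);move_l(p,.25,o)
p,o=at(-130,.17);move_l(p,.3,o)
p,o=at(-120,.11);move_l(p,.2,o);sleep(.2)
s=get_state();print(s["clock"],s["position"],p,s["contact_force"],s["finger_gap"])
w=place([(-120,0,0)],S)[0];Q["frame"]=[w[0],w[1],S[2],.11];json.dump(Q,open("Q.json","w"))
snap("wrist","o1");snap("scene","o3");snap("top","o2")
ov.overlay("o1","o1o",(160,640,0,370),1.6,Q)
ov.overlay("o3","o3o",(290,460,180,350),3.4,Q)
E
```

```text
23.325 [0.51726869 0.22268718 0.24106651] [0.5161721605967369, 0.2224236455092665, 0.23893520000000001] [ 0.82581163 -0.45093345 -1.82957005] 0.10576024206845737
```

View pics/o1o.png

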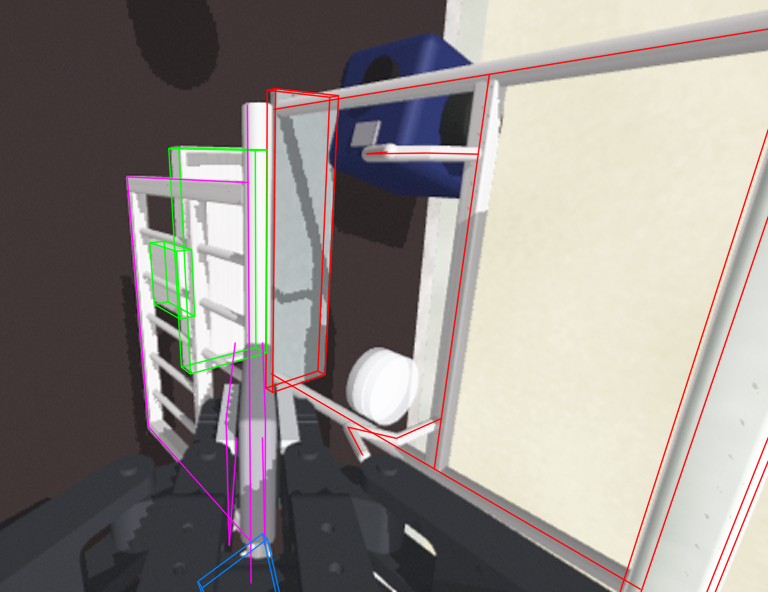

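View pics/o3o.png

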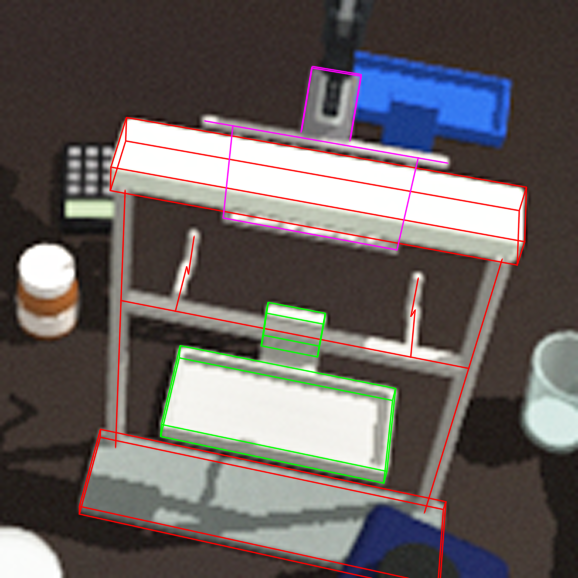

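```bash
python3 - <<'E'
from fg import *
Q=json.load(open("Q.json"));S=list(Q["stand"]);S[0]+=.002
def at(dx,zf,dy=0):
    w=place([(dx,dy,0)],S)[0];return gpose([w[0],w[1],S[2]],zf)
p,o=at(0,.11);print(move_l(p,.1,o,until_force=15));s=get_state();print(s["clock"],s["position"],p,s["contact_force"])
p,o=at(0,.088);print(move_l(p,.06,o,until_force=10));sleep(.1);s=get_state();print(s["clock"],s["position"],p,s["contact_force"])
w=place([(0,0,0)],S)[0];Q["frame"]=[w[0],w[1],S[2],.088]
snap("wrist","p1");snap("scene","p3")
ov.overlay("p1","p1o",(160,640,0,370),1.6,Q)
ov.overlay("p3","p3o",(290,460,180,350),3.4,Q)
E
```

```text
False
24.825 [0.63547588 0.21910205 0.23874944] [0.6361234213347315, 0.21900384326854688, 0.23893520000000001] [ 0.33628032  0.47983595 -2.00384818]
False
25.4417 [0.63639955 0.21908848 0.21718311] [0.6361234213347315, 0.21900384326854688, 0.2169352] [-0.43965759  0.19083886 -1.88470111]
```

View pics/p1o.png

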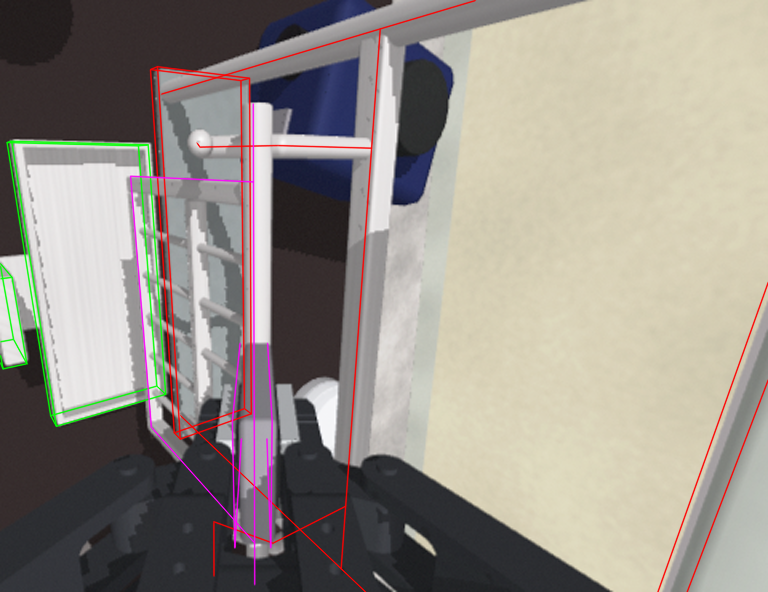

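View pics/p3o.png

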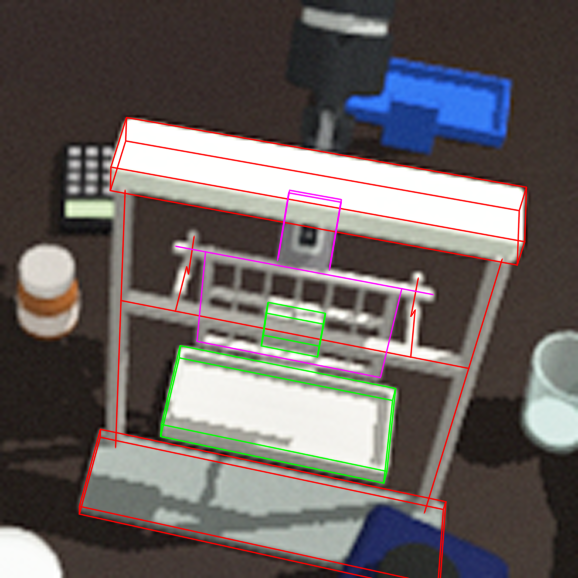

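Bar sits over both V's, hooks between rail and bar end on both sides. I'll lower it until contact.

```bash
python3 - <<'E'
from fg import *
Q=json.load(open("Q.json"));S=list(Q["stand"]);S[0]+=.002
def at(dx,zf,dy=0):
    w=place([(dx,dy,0)],S)[0];return gpose([w[0],w[1],S[2]],zf)
p,o=at(0,.070);print(move_l(p,.025,o,until_force=6));s=get_state();print(s["clock"],s["position"],p,s["contact_force"],s["wrist_torque"])
snap("wrist","q1");snap("scene","q3")
w=place([(0,0,0)],S)[0];Q["frame"]=[w[0],w[1],S[2],.073];json.dump(Q,open("Q.json","w"))
ov.overlay("q1","q1o",(160,640,0,370),1.6,Q)
ov.overlay("q3","q3o",(290,460,180,350),3.4,Q)
E
```

```text
True
26.0167 [0.63523018 0.21882235 0.20622299] [0.6361234213347315, 0.21900384326854688, 0.1989352] [-1.87118209  0.17906439  0.21702137] [-0.07921211  0.82039503 -0.1374052 ]
```

View pics/q1o.png

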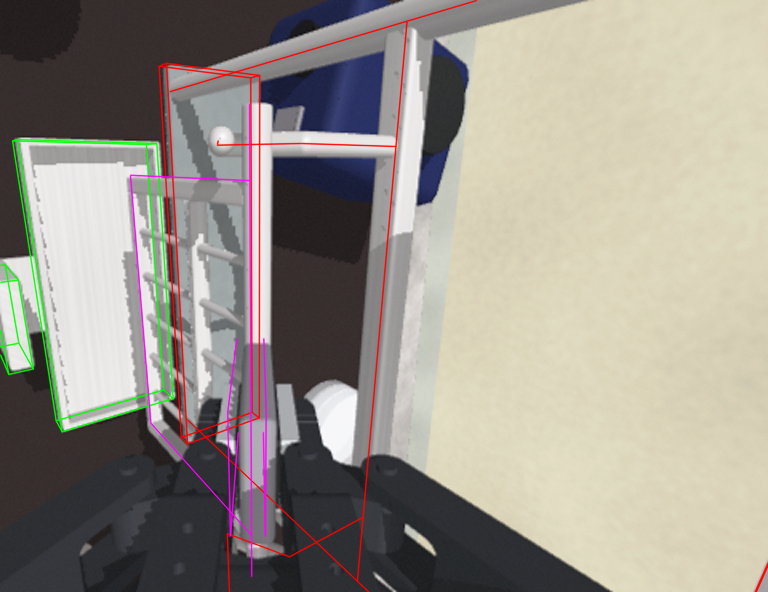

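View pics/q3o.png

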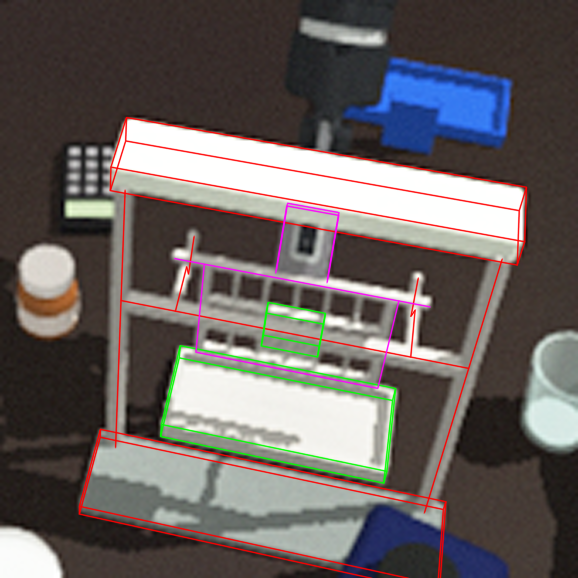

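```bash
python3 - <<'E'
from fg import *
Q=json.load(open("Q.json"));S=list(Q["stand"]);S[0]+=.002
def at(dx,zf,dyaw=0):
    w=place([(dx,0,0)],S)[0];return gpose([w[0],w[1],S[2]+dyaw],zf)
def st(m):
    s=get_state();print(m,round(s["clock"],2),np.round(s["position"],4),np.round(s["contact_force"],2),np.round(s["wrist_torque"],3))
p,o=at(-1.5,.0785,-.01);move_l(p,.03,o);st("shift")
p,o=at(-1.5,.070,-.01);print(move_l(p,.02,o,until_force=8));st("down");print("zf",get_state()["position"][2]-p[2]+.070)
E
```

```text
shift 26.37 [0.6345 0.2193 0.2071] [-0.79  0.14 -1.79] [0.054 0.917 0.008]
True
down 26.64 [0.634  0.2194 0.204 ] [-1.56  0.82 -1.69] [0.236 0.857 0.159]
zf 0.07511208999415425
```

```bash
python3 - <<'E'
from fg import *
Q=json.load(open("Q.json"));S=list(Q["stand"]);S[0]+=.002
def at(dx,zf,dyaw=0):
    w=place([(dx,0,0)],S)[0];return gpose([w[0],w[1],S[2]+dyaw],zf)
def st(m,p,z):
    s=get_state();print(m,round(s["clock"],2),np.round(s["position"],4),np.round(s["contact_force"],2),np.round(s["wrist_torque"],3),"zf",s["position"][2]-p[2]+z)
p,o=at(-3,.0755,-.006);move_l(p,.03,o);st("shift",p,.0755)
p,o=at(-3,.069,-.006);print(move_l(p,.02,o,until_force=14));st("down",p,.069)
sleep(.2);st("rest",p,.069)
snap("wrist","r1");snap("scene","r3");snap("top","r2")
E
```

```text
shift 26.89 [0.6328 0.2189 0.204 ] [-0.09  0.11 -2.11] [ 0.056  0.825 -0.003] zf 0.07505509798557504
True
down 27.14 [0.6333 0.2191 0.2024] [-2.44 -0.81  4.39] [0.001 0.449 0.056] zf 0.07343349872115451
rest 27.34 [0.6333 0.2191 0.2024] [-1.36 -0.23  5.38] [-0.033  0.232  0.057] zf 0.07344276725311735
```

```bash
python3 - <<'E'
import cv2
a=cv2.imread("pics/r3.png")[225:330,310:450];cv2.imwrite("pics/r3z.png",cv2.resize(a,None,fx=5,fy=5,interpolation=cv2.INTER_CUBIC))
E
```

```text
(no output)
```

View pics/r3z.png

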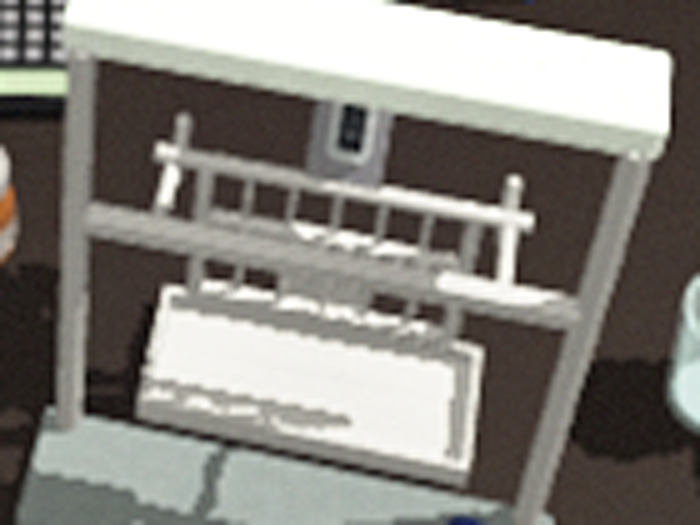

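View pics/r1.png

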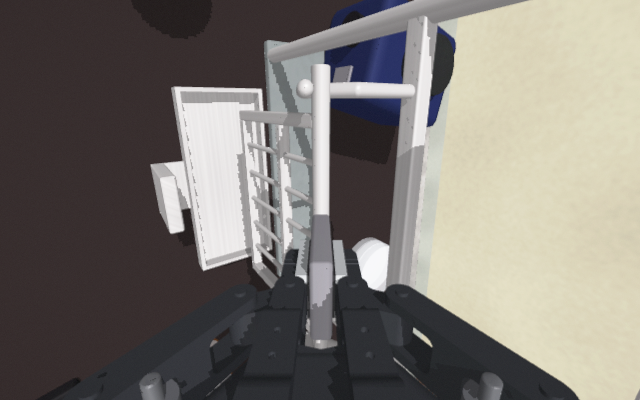

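Both ends are seated: the vertical force rises, the moments are balanced, and the height is 0.4 mm from nominal. I'll release and retreat along the handle.

```bash
python3 - <<'E'
from fg import *
s=get_state();p=s["position"].copy();z=R.from_rotvec(s["eef_rot"]).as_matrix()[:,2]
let_go();s=get_state();print(s["clock"],s["contact_force"],s["finger_gap"])
move_l((p-z*.06).tolist(),.06);print(get_state()["contact_force"])
q=p-z*.14;move_l(q.tolist(),.15)
q+= [-.06,0,.05];move_l(q.tolist(),.2);sleep(.5)
print(get_state()["clock"],get_state()["contact_force"])
snap("scene","s3");snap("top","s2");snap("wrist","s1")
Q=json.load(open("Q.json"))
ov.overlay("s3","s3z",(300,460,195,330),4.5,{k:Q[k] for k in("frame",)})
ov.overlay("s2","s2z",(180,320,90,220),4.4,{})
E
```

```text
28.2167 [-0.51168634 -0.43229548  0.00682274] 1.0009121095514502
[ 0.27679933 -0.04368542 -0.34220049]
31.1 [ 1.63827003 -0.15179069 -0.0352268 ]
```

View pics/s3z.png

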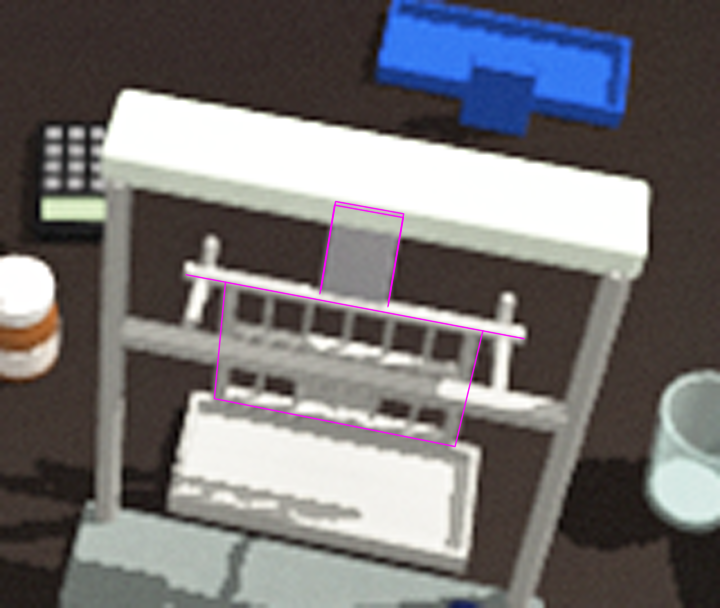

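View pics/s2z.png

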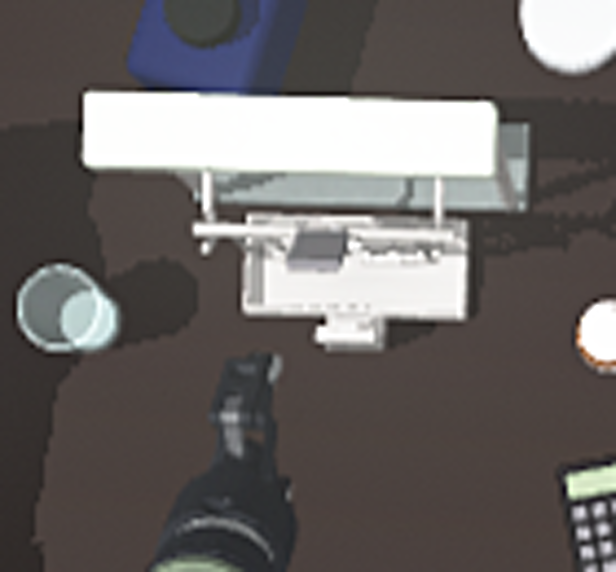

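View pics/s1.png

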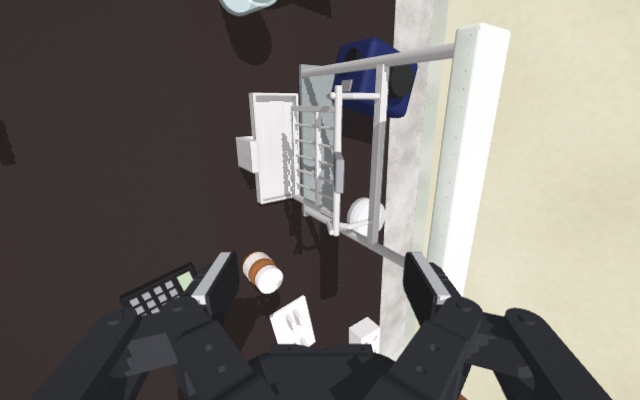

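```bash
python3 - <<'E'
from cell import *
print(get_state()["contact_force"],get_state()["joint_velocities"].max());sign_off()
E
```

```text
[-0.0750939   0.51588851 -0.07795037] 0.0004935883576667001
the job is handed in; nothing more can be done
```

The job is done and handed in after about 31 s of the 58 s allowed. The tray is under the hooks, and the frame hangs by both bar ends with its handle to the front.

- **Tray:** I slid it in by its tab and released it flat on the bench. In the wrist and top views it sits within about 1–2 mm of centred and square to the stand. My first stand estimate was about 2–3 mm short in x, so I pushed the tray roughly 2 mm further in.
- **Frame:** I lifted it straight out by the handle and lowered it into the hooks. Two attempts stopped early because one bar end, then the other, touched the side of its hook. I moved it back about 3 mm with a slight turn, and it then settled 0.4 mm from the nominal height. The load was borne evenly on both sides before I let go.
- **Last checks:** The pictures after release show both ends down in the hooks and the tray in place. The jar, beaker, calculator and look-alikes in view showed no sign of being moved, and the robot was at rest with about 0.5 N or less on the tool. I did not re-check the reagent bottle in the final pictures. No final check failed or disagreed.

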